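# Lay the yellow screwdriver and the blue marker in the tool tray

### The arm

A 6-joint arm with a two-finger parallel gripper is mounted at the origin on a cart in front of the work surface, level with it; the furniture and walls round the work are solid. World frame = base frame: x ahead of the robot, y to its left, z up, the work surface at z = 0. Lengths are in mm, angles in degrees, forces in N, time in s.
With the tool pointing down it reaches from about 300 to 850 mm from the base axis. Payload 4.2 kg.
Tool frame: the origin (TCP) lies on the centre line of the jaws, within the pads' length; the fingertips stand 8 mm ahead of it and the grasp point (between the pads) lies 11 mm behind it; z points along the fingers, y is the line along which they close (so a half turn about z gives the same grasp; the last joint's range is limited). The gripper opens to 91 mm and grips with 3 to 60 N. Pads are 32 mm wide; open, the fingers measure 118 mm over their backs; the gripper's body (76 mm by 178 mm) begins 60 mm behind the grasp point.
Start: joints at [-76.031, 18.312, 89.639, -0, 72.044, -1.146], TCP at [149.934, -555.124, 221.976] pointing down, gripper open.
Joint ranges: [-177.97, 177.97], [-48.28, 115.42], [12.27, 149.76], [-77.06, 257.06], [2.81, 150.46], [-146.56, 146.56]. Speed limits (degrees/s): [147.25, 147.25, 180, 180, 180, 180].

### API

Orientations are given as [roll, pitch, yaw] about the fixed x, y, z axes, in that order (R = Rz(yaw) Ry(pitch) Rx(roll)).
In Python, from workcell import telemetry, eyes, ticket gives the robot as it stands. The module is installed in compiled form; this text tells all that it offers.
- The arm moves only by the shell command python3 -m crank 'ROWS' [OPENING] [FORCE]. ROWS is JSON, a list of rows, each an object of numbers: "dx", "dy", "dz": the shift along the world's x, y, z normalised to -1 to 1, where 1 is 80 cm; "yaw": the turn about the world's z normalised to -1 to 1, where 1 is 5 degrees. A call has 1 to 10 rows; each row shifts and turns the commanded pose from where the row before left it; what a row does not reach is not made up. A row lasts 1/8 s, in which the tool goes at most 62.5 mm and 10.7 degrees, less where a joint would pass 70% of its speed; a pose out of reach is approached as far as the arm can. A call with a number of a shift or a turn outside -1 to 1 is refused whole. A call with a gripper value outside its range is refused whole. OPENING is the opening, from 0 (shut) to 1 (fully open), set as the call begins (- or left out, the last holds). The fingers move at their own pace and stop on an object; FORCE is the grip in N (left out, the last holds). Time passes only in rows, so rows that do not move let the fingers close. It gives the time, the measured TCP pose, the force, the opening and the grip force at its end, in the units of the state.
- telemetry.state(): the state, without advancing time (a new reading comes with each control period).
- eyes.grab_frame(name): name is "scene" or "top" or "wrist"; returns the picture (480x640x3 uint8, red, green, blue); there is no depth.
- eyes.calibration(name): a dict with "camera_matrix" (3x3 intrinsics, pixels), "world_from_camera" (4x4, takes a point from camera to world coordinates). Camera axes: x right, y down, z forward; pixel columns grow to the right and rows downward; lengths in mm; the calibration is good to about 2 mm. The wrist camera is an equidistant fisheye: a pixel r from the principal point sees the ray r / f radians off the axis. A picture is of the moment at which its call begins: read the wrist's pose just before it. calibration takes no time and is no camera call; for the wrist camera it gives the pose at the moment of the call.
- ticket.job_done(): hands the job in; it is judged then, once.
The state is a dict: "time_s": time; "qpos": joint angles; "qvel": joint speeds; "effort": joint torques, N m; "ee_pos": TCP position; "ee_rot": TCP orientation; "force": force on the tool from outside, world axes, zero at the start; "torque": the same for the moment, N m; "gripper_width": finger opening in mm; "gripper_force": force on a finger pad.
Only numpy, scipy, OpenCV 4.12 (cv2) and the standard library are available. Lean on these libraries where they do the work, as an engineer would, in place of code of your own. Each camera call takes 0.05 s, during which the arm holds its last target. There are 200 camera calls.

### The job

Put the yellow screwdriver and the blue-and-white marker away in the blue-ribbed white tool tray on the right of the bench. Lay the screwdriver flat in its stepped compartment, handle down in the wide pocket and blade along the narrow channel, and lay the marker flat in the straight compartment beside it, either way round.

Things in the scene. Friction and masses are not known exactly. Their poses are not given: they have to be found in the camera images.
- driver_handle (a point): centre of the handle of the loose yellow screwdriver (75 g, 177 mm long, lying on its side; a red one is a bystander). Handle 96 long (x) x 26 wide (y) x 28 mm high; this point is 14 mm above its underside. x points from blade to handle butt, z up; the 6 mm blade runs 48 to 128 mm out on the -x side, 12 to 17 mm above the underside.
- marker_mid (a point): centre of the loose marker with blue cap and white barrel (16 g; an all-black one is a bystander): 130 long (x) x 16 wide (y) x 16 mm high, does not roll; this point is 8 mm above its underside. x runs along it, z up. (Between the left of the bench and the tray a clamp fixture has an upright red handle, its top 220 mm above the bench: carry things round or over it.)
- driver_pocket (a point): floor centre of the wide handle pocket, 116 (x) x 46 mm (y), in the fixed white tray (224x128 mm, floor 4 mm above the bench, blue ribs 10 mm high). x points to its closed end, roughly to the robot; the 24 mm wide blade channel runs on at -x. The driver's x lies along this x, handle centre 14 mm above this point. Side ribs have a finger gap from x -28 to +28 mm.
- marker_slot (a point): floor centre of the straight marker compartment of the same tray, 150 (x) x 36 mm (y) inside, ribs 10 mm high; same axes as driver_pocket, from which it lies 71 mm towards -x and 65 mm towards +y. Side ribs have a finger gap from x -32 to +32 mm. The marker lies lengthwise in it, centre 8 mm above this point.

How it is judged:
By the outcome, as a careful person would: the job done as asked, in the order asked, and still so for the second after the job is handed in, with the robot touching nothing.
It also fails if it takes over 64 s, if anything falls off the work surface, if the arm or the gripper's body presses on something with over 40 N, if the wrist force passes 120 N, or if a joint passes its speed limit or range.

## Working session

There is one attempt and no reset: what is moved stays moved. The work goes in short steps, Python scripts to look and compute and a shell command to move; the robot and the scene stay as the last step left them, time stands still between calls to the robot, and variables do not carry over. Pictures are saved under pics/ and viewed, at most 10 in all, crops included, and the job is handed in when it is done.

```bash
mkdir -p pics
python3 - <<'E'
from workcell import telemetry, eyes
import cv2
for n in ("top","scene"):
    cv2.imwrite(f"pics/{n}1.png", eyes.grab_frame(n)[:,:,::-1])
    c=eyes.calibration(n); print(c["camera_matrix"],c["world_from_camera"])
print(telemetry.state())
E
```

```text
[[522.80785147   0.         321.04333714]
 [  0.         522.80785147 241.57377241]
 [  0.           0.           1.        ]] [[-2.40154370e-02 -9.97685263e-01  6.36189849e-02  4.57804452e+02]
 [-9.99706192e-01  2.41757189e-02  1.75069516e-03 -1.19336457e+02]
 [-3.28467746e-03 -6.35582494e-02 -9.97972725e-01  1.02817053e+03]
 [ 0.00000000e+00  0.00000000e+00  0.00000000e+00  1.00000000e+00]]
[[552.27792623   0.         322.99669421]
 [  0.         552.27792623 242.21798512]
 [  0.           0.           1.        ]] [[-5.16980538e-01 -4.29097034e-01  7.40679998e-01 -5.07972861e+02]
 [-8.55995676e-01  2.57546581e-01 -4.48264611e-01  4.77072633e+02]
 [ 1.58941377e-03 -8.65762955e-01 -5.00451775e-01  7.19730113e+02]
 [ 0.00000000e+00  0.00000000e+00  0.00000000e+00  1.00000000e+00]]
{'time_s': 0.1, 'qpos': array([-7.60327337e+01,  1.83475208e+01,  8.96981516e+01, -1.60789556e-03,
        7.20457491e+01, -1.14518548e+00]), 'qvel': array([-0.06125144, -0.01655048, -0.19621303,  0.02003701,  0.00226855,
       -0.06533633]), 'effort': array([ 5.47995187e-04, -4.13333023e+01, -2.32509577e+01,  7.28851953e-02,
        4.22188779e-02, -6.01284228e-05]), 'ee_pos': array([ 149.80392446, -554.68746632,  221.21751224]), 'ee_rot': array([-1.79908566e+02, -2.98645333e-04,  1.51129484e+01]), 'force': array([0.02679556, 0.26088996, 0.13155872]), 'torque': array([0.07244379, 0.00518743, 0.01283954]), 'gripper_force': 0.0, 'gripper_width': 90.97439950078264}
```

View pics/top1.png

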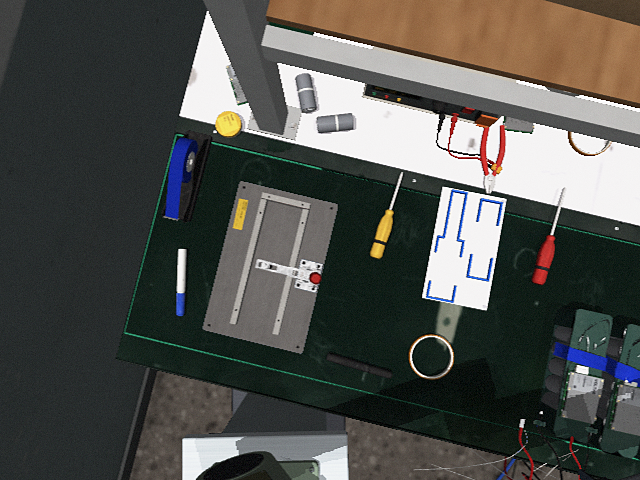

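View pics/scene1.png

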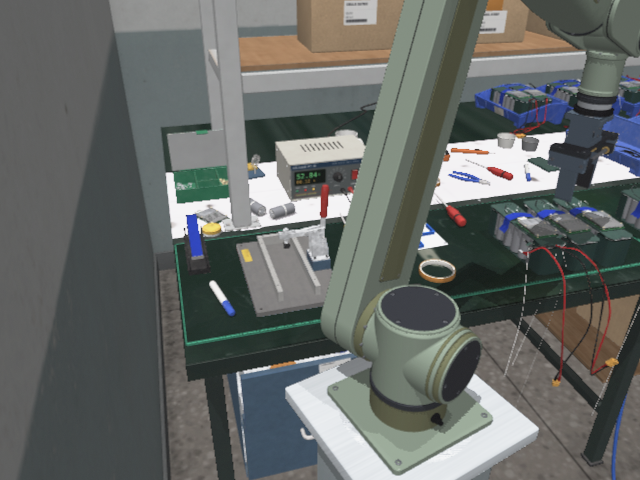

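The top view shows the screwdriver with its handle near (381,238) and blade up to (402,173). The marker runs from (181,250) to (180,315), and the tray is centred near (465,248), closed end of the pocket at the bottom left. The clamp's red knob is at (316,279).

```bash
cat > h.py <<'E'
import numpy as np, cv2
from workcell import telemetry, eyes
def back(name,uv,z,c=None):
    c=c or eyes.calibration(name); K=c["camera_matrix"];T=c["world_from_camera"]
    uv=np.atleast_2d(np.asarray(uv,float)); d=np.c_[(uv-K[:2,2])/[K[0,0],K[1,1]],np.ones(len(uv))]
    if name=="wrist":
        a=d[:,:2]; r=np.linalg.norm(a,axis=1)[:,None]+1e-12
        d=np.c_[a/r*np.sin(r),np.cos(r)]
    d=d@T[:3,:3].T; s=(z-T[2,3])/d[:,2]
    return (T[:3,3]+d*s[:,None])[:,:2]
def proj(name,P,c=None):
    c=c or eyes.calibration(name); K=c["camera_matrix"];T=c["world_from_camera"]
    p=(np.atleast_2d(P)-T[:3,3])@T[:3,:3]
    if name=="wrist":
        n=np.linalg.norm(p[:,:2],axis=1); th=np.arctan2(n,p[:,2]); a=p[:,:2]/n[:,None]*th[:,None]
    else: a=p[:,:2]/p[:,2:]
    return a*[K[0,0],K[1,1]]+K[:2,2]
def masks(im):
    h=cv2.cvtColor(im,cv2.COLOR_RGB2HSV); H,S,V=h[...,0],h[...,1],h[...,2]
    return dict(yellow=(H>18)&(H<32)&(S>120)&(V>90),blue=(H>100)&(H<128)&(S>120)&(V>60),white=(S<50)&(V>140))
def roi(m,u0,u1,v0,v1):
    v,u=np.nonzero(m[v0:v1,u0:u1]); return np.c_[u+u0,v+v0]
def rect(p):
    (c,s,a)=cv2.minAreaRect(p.astype(np.float32)); b=cv2.boxPoints((c,s,a))
    e1,e2=b[1]-b[0],b[2]-b[1]; L=e1 if np.linalg.norm(e1)>np.linalg.norm(e2) else e2
    return np.round(c,1),np.round(sorted(s),1),round(float(np.degrees(np.arctan2(L[1],L[0])))%180,1)
E
python3 - <<'E'
from h import *
im=cv2.imread("pics/top1.png")[:,:,::-1].copy(); m=masks(im)
print("handle",rect(back("top",roi(m["yellow"],365,405,195,265),14)))
pm=np.r_[roi(m["white"]|m["blue"],170,192,240,322)]
print("marker",rect(back("top",pm,8)), "cap",back("top",roi(m["blue"],170,192,240,322),8).mean(0),"barrel",back("top",roi(m["white"],170,192,240,322),8).mean(0))
t=roi(m["white"]|m["blue"],415,515,180,318)
t=t[(t[:,1]>195)]
print("tray",rect(back("top",t,4)))
crop=cv2.resize(im[170:320,360:530],None,fx=4.7,fy=4,interpolation=cv2.INTER_CUBIC)
crop=cv2.resize(im[175:320,365:520],None,fx=4,fy=4,interpolation=cv2.INTER_CUBIC)
cv2.imwrite("pics/crop1.png",crop[:,:,::-1])
E
```

```text
handle (array([ 535.6, -236.9]), array([25.8, 97.7]), 159.8)
marker (array([450.9, 158.2]), array([ 16.2, 128.2]), 178.5) cap [408.63712915 159.46437479] barrel [473.19322795 157.39919601]
tray (array([ 492.3, -394.8]), array([128.9, 248.5]), 167.4)
```

View pics/crop1.png

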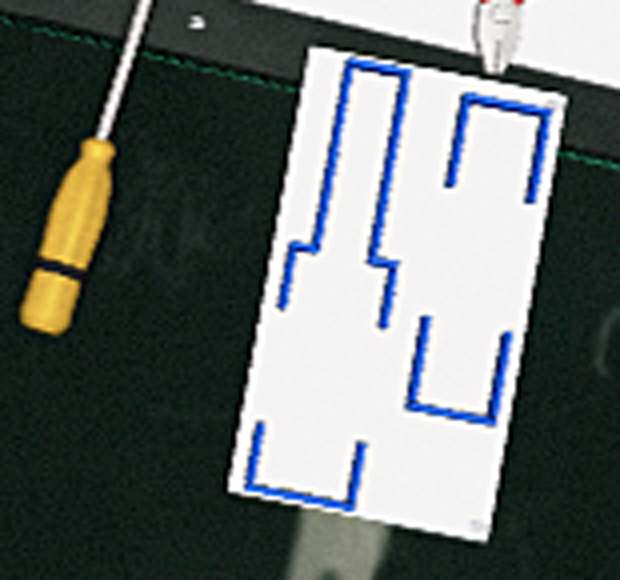

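The crop shows the ribs clearly. The stepped compartment is on the left with its pocket closed end at crop (300,497), and the marker slot is on the right, from (505,105) to (450,415). I'll fit the rib template to it.

Run:
```python
from h import *
from scipy.optimize import least_squares
im=cv2.imread("pics/top1.png")[:,:,::-1].copy(); m=masks(im)
b=roi(m["blue"],425,510,185,305)
P=back("top",b,12)
t=1.5
def segs(L):
    a,w,c=58+t,23+t,12+t; s=[]
    for k in(-1,1):
        s+=[((28,k*w),(a,k*w)),((-a,k*w),(-28,k*w)),((-a,k*w),(-a,k*c)),((-a,k*c),(-L,k*c)),
            ((-71-75-t,65+k*(18+t)),(-71-32,65+k*(18+t))),((-71+32,65+k*(18+t)),(-71+75+t,65+k*(18+t)))]
    s+=[((a,-w),(a,w)),((-L,-c),(-L,c)),((-71-75-t,65-18-t),(-71-75-t,65+18+t)),((-71+75+t,65-18-t),(-71+75+t,65+18+t))]
    return np.array(s,float)
def res(p):
    x,y,th,L=p; R=np.array([[np.cos(th),-np.sin(th)],[np.sin(th),np.cos(th)]]); q=(P-[x,y])@R
    S=segs(L);A=S[:,0];D=S[:,1]-A
    u=np.clip(np.einsum('nsk,sk->ns',q[:,None]-A,D)/(D**2).sum(1),0,1)
    return np.linalg.norm(q[:,None]-A-u[...,None]*D,axis=2).min(1)
r=least_squares(res,[430,-375,np.radians(168),155],loss="soft_l1")
x,y,th,L=r.x; e=np.array([np.cos(th),np.sin(th)]);n=np.array([-e[1],e[0]])
print("pocket",x,y,"yaw",np.degrees(th),L,"rms",np.sqrt((r.fun**2).mean()),"slot",np.array([x,y])-71*e+65*n, "pix",proj("top",[[x,y,4]]))
```

```text
pocket 464.4000427634028 -356.34859945627244 yaw 167.41647516728634 174.17059698102227 rms 2.052747274978819 slot [ 519.53351381 -435.25550898] pix [[443.88013025 268.57312201]]
```

```bash
python3 -m crank '[{"dx":0.048,"dy":0.04,"dz":-0.009,"yaw":-0.7},{"dx":0.048,"dy":0.04,"dz":-0.009,"yaw":-0.7},{"dx":0.048,"dy":0.04,"dz":-0.009,"yaw":-0.7},{"dx":0.048,"dy":0.04,"dz":-0.009,"yaw":-0.7},{"dx":0.048,"dy":0.04,"dz":-0.009,"yaw":-0.7},{"dx":0.048,"dy":0.04,"dz":-0.009,"yaw":-0.7},{"dx":0.048,"dy":0.04,"dz":-0.009,"yaw":-0.7},{"dx":0.048,"dy":0.04,"dz":-0.009,"yaw":-0.7},{"dx":0.048,"dy":0.038,"dz":-0.009,"yaw":-0.7},{"dx":0.05,"dy":0.038,"dz":-0.009,"yaw":-0.75}]' 0.7
python3 -m crank '[{},{},{}]'
python3 - <<'E'
from h import *
s=telemetry.state(); c=eyes.calibration("wrist"); im=eyes.grab_frame("wrist"); print(s["ee_pos"],s["ee_rot"],s["qpos"])
cv2.imwrite("pics/w1.png",im[:,:,::-1])
m=masks(im)["yellow"].astype(np.uint8); n,l,st,ce=cv2.connectedComponentsWithStats(m)
for i in range(1,n):
    if st[i,4]>300:
        v,u=np.nonzero(l==i); print(st[i],rect(back("wrist",np.c_[u,v],14,c)))
E
```

```text
time_s: 1.35
ee_pos: [536.4, -237.1, 149.4]
ee_rot: [180.0, 0.0, -20.3]
force: [-0.6, -0.7, -0.3]
gripper_width: 64.1
gripper_force: 0.0
[ 536.39574784 -237.07741368  149.36381638] [ 1.79987170e+02  4.51909427e-02 -2.02541114e+01] [-2.49589725e+01  2.24149897e+01  9.43615961e+01 -1.84675025e-02
  6.32674017e+01  8.53034474e+01]
[ 297  171   36   84 2320] (array([ 551.5, -239.5]), array([28.6, 69. ]), 160.2)
[299 257  34  35 999] (array([ 502.1, -222.1]), array([28.1, 30.6]), 159.7)validation failed for argument at $[0]...
```

View pics/w1.png

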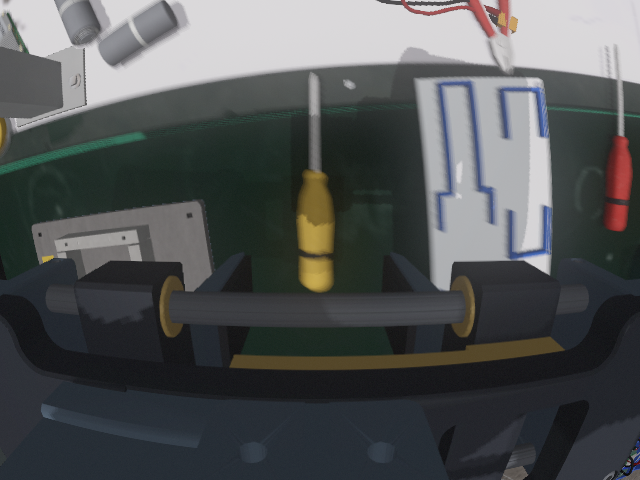

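The wrist view puts the handle between the open fingers, from (315,172) to (318,290). Its backprojection gives (536,-234) at 160°, which agrees with the top view. I'll descend and grip.

```bash
python3 -m crank '[{"dz":-0.03,"dy":0.0015},{"dz":-0.03},{"dz":-0.03},{"dz":-0.03},{"dz":-0.03},{"dz":-0.015},{"dz":-0.008},{"dz":0},{"dz":0}]' && python3 -m crank '[{"dz":0},{"dz":0},{"dz":0},{"dz":0},{"dz":0},{"dz":0},{"dz":0},{"dz":0}]' 0.1 20
```

```text
validation failed for argument at $[0]...
```

```bash
python3 -m crank '[{"dx":0,"dy":0.0015,"dz":-0.03,"yaw":0},{"dx":0,"dy":0,"dz":-0.03,"yaw":0},{"dx":0,"dy":0,"dz":-0.03,"yaw":0},{"dx":0,"dy":0,"dz":-0.03,"yaw":0},{"dx":0,"dy":0,"dz":-0.03,"yaw":0},{"dx":0,"dy":0,"dz":-0.015,"yaw":0},{"dx":0,"dy":0,"dz":-0.008,"yaw":0},{"dx":0,"dy":0,"dz":0,"yaw":0}]' && python3 -m crank '[{"dx":0,"dy":0,"dz":0,"yaw":0},{"dx":0,"dy":0,"dz":0,"yaw":0},{"dx":0,"dy":0,"dz":0,"yaw":0},{"dx":0,"dy":0,"dz":0,"yaw":0},{"dx":0,"dy":0,"dz":0,"yaw":0},{"dx":0,"dy":0,"dz":0,"yaw":0}]' 0.1 20
```

```text
time_s: 2.4
ee_pos: [535.6, -237.2, 11.6]
ee_rot: [180.0, -0.0, -20.1]
force: [0.8, -0.7, -0.4]
gripper_width: 63.9
gripper_force: 0.0
time_s: 3.15
ee_pos: [535.5, -237.2, 11.7]
ee_rot: [180.0, -0.0, -20.1]
force: [0.0, -0.3, 2.2]
gripper_width: 25.6
gripper_force: 20.0
```

```bash
python3 -m crank '[{"dx":0,"dy":0,"dz":0.03,"yaw":0},{"dx":0,"dy":0,"dz":0.045,"yaw":0},{"dx":-0.014,"dy":-0.025,"dz":0.01,"yaw":0.25},{"dx":-0.019,"dy":-0.032,"dz":0,"yaw":0.3},{"dx":-0.019,"dy":-0.032,"dz":0,"yaw":0.3},{"dx":-0.019,"dy":-0.032,"dz":0,"yaw":0.3},{"dx":-0.012,"dy":-0.02,"dz":0,"yaw":0.25},{"dx":-0.006,"dy":-0.008,"dz":0,"yaw":0.1},{"dx":0,"dy":0,"dz":0,"yaw":0},{"dx":0,"dy":0,"dz":0,"yaw":0}]'
python3 - <<'E'
from h import *
s=telemetry.state(); c=eyes.calibration("wrist"); im=eyes.grab_frame("wrist"); print(s["ee_pos"],s["gripper_width"])
cv2.imwrite("pics/w2.png",im[:,:,::-1])
z=s["ee_pos"][2]-11.7+14
m=masks(im)["yellow"].astype(np.uint8); n,l,st,ce=cv2.connectedComponentsWithStats(m)
for i in range(1,n):
    if st[i,4]>300:
        v,u=np.nonzero(l==i); print(st[i],rect(back("wrist",np.c_[u,v],z,c)))
E
```

```text
time_s: 4.4
ee_pos: [464.6, -355.6, 79.5]
ee_rot: [-180.0, 0.0, -12.6]
force: [0.2, -0.4, -0.3]
gripper_width: 26.1
gripper_force: 20.0
[ 464.63129031 -355.62923224   79.46304015] 26.110567800491022
[ 288  192   59  101 4598] (array([ 489.1, -360.4]), array([26.7, 46.4]), 167.4)
[293 327  49  11 395] (array([ 445.9, -350.7]), array([ 5.6, 23.2]), 77.4)
[293 343  48  14 459] (array([ 436.2, -348.3]), array([ 7.6, 23.5]), 77.4)
```

View pics/w2.png

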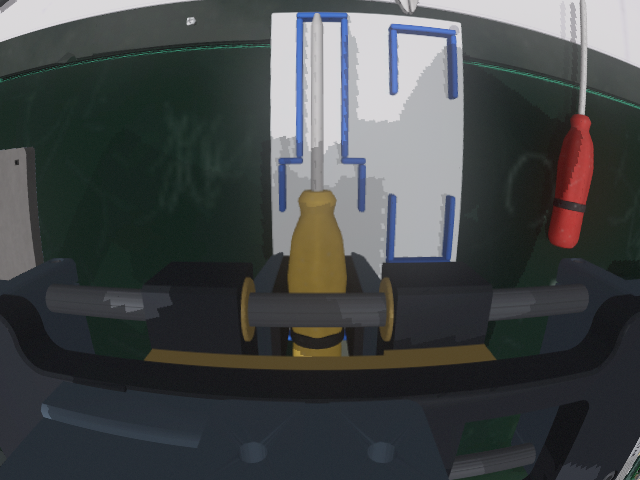

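Screwdriver is held level and straight, with its blade tip at (318,15). The tray channel ribs are at cols 300–345, and the step is at row 160. Quick check of the ribs from this close view.

Run:
```python
from h import *
P=back("wrist",[[302,90],[345,90],[300,150],[344,152],[281,180],[361,185],[290,160],[354,160],[450,75],[394,75],[391,230],[450,230]],14)
th=np.radians(167.4); R=np.array([[np.cos(th),-np.sin(th)],[np.sin(th),np.cos(th)]])
print(np.round((P-[464.4,-356.3])@R,1))
```

```text
[[-103.9  -10.5]
 [-103.9   15.6]
 [ -66.6  -11.8]
 [ -65.4   15.1]
 [ -48.2  -23.6]
 [ -45.1   25.8]
 [ -60.5  -18. ]
 [ -60.5   21.2]
 [-117.8   83. ]
 [-114.7   46.1]
 [ -16.6   45.7]
 [ -16.8   85.9]]
```

```bash
python3 -m crank '[{"dx":0,"dy":-0.0015,"dz":-0.02,"yaw":0},{"dx":0,"dy":0,"dz":-0.025,"yaw":0},{"dx":0,"dy":0,"dz":-0.02,"yaw":0},{"dx":0,"dy":0,"dz":-0.01,"yaw":0},{"dx":0,"dy":0,"dz":-0.004,"yaw":0},{"dx":0,"dy":0,"dz":0,"yaw":0},{"dx":0,"dy":0,"dz":0,"yaw":0}]'
```

```text
time_s: 5.32
ee_pos: [464.7, -357.8, 16.9]
ee_rot: [180.0, -0.1, -12.6]
force: [1.0, 0.8, -1.3]
gripper_width: 25.9
gripper_force: 20.0
```

```bash
python3 -m crank '[{"dx":0,"dy":0,"dz":-0.0012,"yaw":0},{"dx":0,"dy":0,"dz":0,"yaw":0},{"dx":0,"dy":0,"dz":0,"yaw":0}]'; python3 -m crank '[{"dx":0,"dy":0,"dz":0,"yaw":0},{"dx":0,"dy":0,"dz":0,"yaw":0},{"dx":0,"dy":0,"dz":0,"yaw":0},{"dx":0,"dy":0,"dz":0,"yaw":0},{"dx":0,"dy":0,"dz":0.01,"yaw":0},{"dx":0,"dy":0,"dz":0.03,"yaw":0},{"dx":0,"dy":0,"dz":0.05,"yaw":0},{"dx":0,"dy":0,"dz":0.06,"yaw":0}]' 0.46
```

```text
time_s: 5.7
ee_pos: [464.6, -357.8, 15.8]
ee_rot: [180.0, -0.0, -12.6]
force: [1.0, 0.1, 1.4]
gripper_width: 25.5
gripper_force: 20.0
time_s: 6.7
ee_pos: [463.9, -357.2, 136.5]
ee_rot: [-180.0, 0.1, -12.6]
force: [0.2, -0.8, 0.1]
gripper_width: 41.8
gripper_force: 0.0
```

```bash
python3 -m crank '[{"dx":0,"dy":0,"dz":0.06,"yaw":0},{"dx":0,"dy":0,"dz":0.064,"yaw":0},{"dx":0,"dy":0.02,"dz":0.064,"yaw":0.2},{"dx":-0.002,"dy":0.06,"dz":0.01,"yaw":0.2},{"dx":-0.002,"dy":0.06,"dz":0,"yaw":0.2},{"dx":-0.002,"dy":0.06,"dz":0,"yaw":0.2},{"dx":-0.002,"dy":0.06,"dz":0,"yaw":0.2},{"dx":-0.002,"dy":0.06,"dz":0,"yaw":0.2},{"dx":-0.002,"dy":0.06,"dz":0,"yaw":0.2},{"dx":-0.002,"dy":0.06,"dz":0,"yaw":0.2}]' && python3 -m crank '[{"dx":-0.001,"dy":0.06,"dz":0,"yaw":0.2},{"dx":-0.001,"dy":0.06,"dz":0,"yaw":0.2},{"dx":0,"dy":0.05,"dz":-0.02,"yaw":0.2},{"dx":0,"dy":0.034,"dz":-0.05,"yaw":0},{"dx":0,"dy":0,"dz":-0.06,"yaw":0},{"dx":0,"dy":0,"dz":-0.04,"yaw":0},{"dx":0,"dy":0,"dz":0,"yaw":0},{"dx":0,"dy":0,"dz":0,"yaw":0}]' 0.6
python3 - <<'E'
from h import *
s=telemetry.state(); c=eyes.calibration("wrist"); im=eyes.grab_frame("wrist"); print(s["ee_pos"],s["ee_rot"],s["qpos"])
cv2.imwrite("pics/w3.png",im[:,:,::-1])
t=eyes.grab_frame("top"); cv2.imwrite("pics/top2.png",t[:,:,::-1])
crop=cv2.resize(t[160:320,410:520],None,fx=4,fy=3.7,interpolation=cv2.INTER_CUBIC)[:,:,::-1]
crop=cv2.resize(t[165:315,415:515],None,fx=3.2,fy=3.2,interpolation=cv2.INTER_CUBIC)[:,:,::-1]
w=np.zeros((480,800,3),np.uint8); w[:,480:]=crop; w[:360,:480]=cv2.resize(im[:,:,::-1],(480,360)); cv2.imwrite("pics/both3.png",w)
E
```

```text
time_s: 7.95
ee_pos: [452.7, -4.0, 294.5]
ee_rot: [-180.0, -0.1, -4.6]
force: [1.3, 0.7, 0.5]
gripper_width: 41.9
gripper_force: 0.0
time_s: 8.95
ee_pos: [452.6, 157.9, 159.4]
ee_rot: [-179.9, -0.2, -1.6]
force: [0.6, 0.2, 0.8]
gripper_width: 54.8
gripper_force: 0.0
[452.59655644 157.94123032 159.42758842] [-1.79949608e+02 -1.55420589e-01 -1.64481844e+00] [ 1.78656459e+01  1.26820875e+01  1.07359003e+02 -5.10151833e-03
  5.97955838e+01  1.09512956e+02]
```

View pics/both3.png

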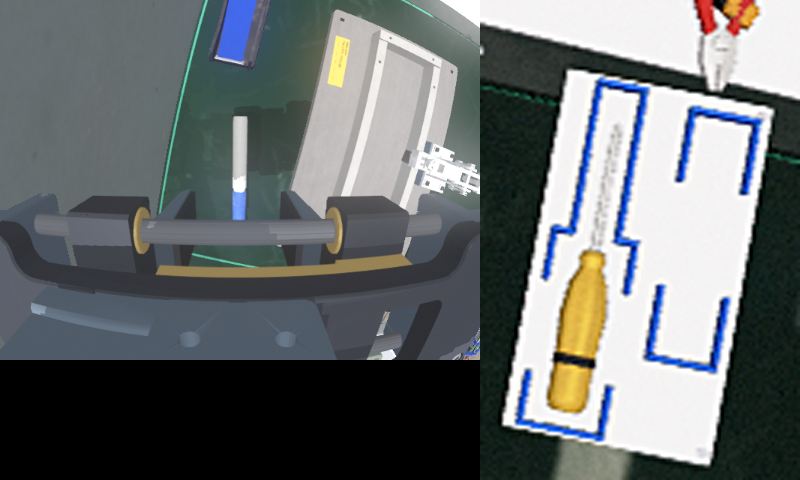

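The screwdriver lies inside the stepped compartment, handle in the pocket and blade in the channel (crop 545–625, 120–415). The marker is centred between the fingers, white tip at about (240,117) in the left panel. Descend and grip.

```bash
python3 -m crank '[{"dx":-0.002,"dy":0,"dz":-0.03,"yaw":0},{"dx":0,"dy":0,"dz":-0.04,"yaw":0},{"dx":0,"dy":0,"dz":-0.04,"yaw":0},{"dx":0,"dy":0,"dz":-0.035,"yaw":0},{"dx":0,"dy":0,"dz":-0.02,"yaw":0},{"dx":0,"dy":0,"dz":-0.012,"yaw":0},{"dx":0,"dy":0,"dz":-0.008,"yaw":0},{"dx":0,"dy":0,"dz":0,"yaw":0},{"dx":0,"dy":0,"dz":0,"yaw":0}]' && python3 -m crank '[{"dx":0,"dy":0,"dz":0,"yaw":0},{"dx":0,"dy":0,"dz":0,"yaw":0},{"dx":0,"dy":0,"dz":0,"yaw":0},{"dx":0,"dy":0,"dz":0,"yaw":0},{"dx":0,"dy":0,"dz":0,"yaw":0},{"dx":0,"dy":0,"dz":0,"yaw":0}]' 0.05 12
```

```text
time_s: 10.18
ee_pos: [450.5, 157.8, 10.4]
ee_rot: [-180.0, -0.1, -1.6]
force: [0.8, 0.0, -0.3]
gripper_width: 54.3
gripper_force: 0.0
time_s: 10.92
ee_pos: [450.0, 157.7, 9.8]
ee_rot: [180.0, -0.0, -1.6]
force: [-0.3, -0.5, 0.9]
gripper_width: 15.1
gripper_force: 12.0
```

```bash
python3 -m crank '[{"dx":0,"dy":0,"dz":0.04,"yaw":0},{"dx":0,"dy":0,"dz":0.06,"yaw":0},{"dx":0,"dy":0,"dz":0.06,"yaw":0},{"dx":0,"dy":0,"dz":0.06,"yaw":0},{"dx":0,"dy":0,"dz":0.06,"yaw":0},{"dx":0,"dy":0,"dz":0.06,"yaw":0},{"dx":0,"dy":-0.03,"dz":0.02,"yaw":-0.1},{"dx":0.006,"dy":-0.055,"dz":0,"yaw":-0.1},{"dx":0.006,"dy":-0.06,"dz":0,"yaw":-0.2},{"dx":0.006,"dy":-0.06,"dz":0,"yaw":-0.2}]' && python3 -m crank '[{"dx":0.006,"dy":-0.06,"dz":0,"yaw":-0.2},{"dx":0.006,"dy":-0.06,"dz":0,"yaw":-0.2},{"dx":0.006,"dy":-0.06,"dz":0,"yaw":-0.2},{"dx":0.006,"dy":-0.06,"dz":0,"yaw":-0.2},{"dx":0.008,"dy":-0.06,"dz":0,"yaw":-0.2},{"dx":0.008,"dy":-0.06,"dz":0,"yaw":-0.2},{"dx":0.008,"dy":-0.06,"dz":0,"yaw":-0.2},{"dx":0.008,"dy":-0.05,"dz":-0.03,"yaw":-0.1},{"dx":0.008,"dy":-0.04,"dz":-0.05,"yaw":-0.1},{"dx":0.004,"dy":-0.026,"dz":-0.06,"yaw":0}]' && python3 -m crank '[{"dx":0,"dy":0,"dz":-0.06,"yaw":0},{"dx":0,"dy":0,"dz":-0.05,"yaw":0},{"dx":0,"dy":0,"dz":-0.02,"yaw":0},{"dx":0,"dy":0,"dz":0,"yaw":0},{"dx":0,"dy":0,"dz":0,"yaw":0}]'
python3 - <<'E'
from h import *
s=telemetry.state(); c=eyes.calibration("wrist"); im=eyes.grab_frame("wrist"); print(s["ee_pos"],s["ee_rot"])
cv2.imwrite("pics/w4.png",im[:,:,::-1])
E
```

```text
time_s: 12.18
ee_pos: [464.2, -7.6, 297.8]
ee_rot: [180.0, -0.0, -4.6]
force: [0.8, 0.1, 0.1]
gripper_width: 15.0
gripper_force: 12.0
time_s: 13.42
ee_pos: [519.0, -437.0, 184.7]
ee_rot: [179.9, -0.1, -12.7]
force: [0.5, -0.1, 0.0]
gripper_width: 14.8
gripper_force: 12.0
time_s: 14.05
ee_pos: [519.8, -436.0, 83.9]
ee_rot: [179.9, -0.2, -12.6]
force: [-0.8, -0.4, 0.5]
gripper_width: 15.0
gripper_force: 12.0
[ 519.82060359 -435.96802407   83.90439267] [179.89229866  -0.19118226 -12.62867858]
```

View pics/w4.png

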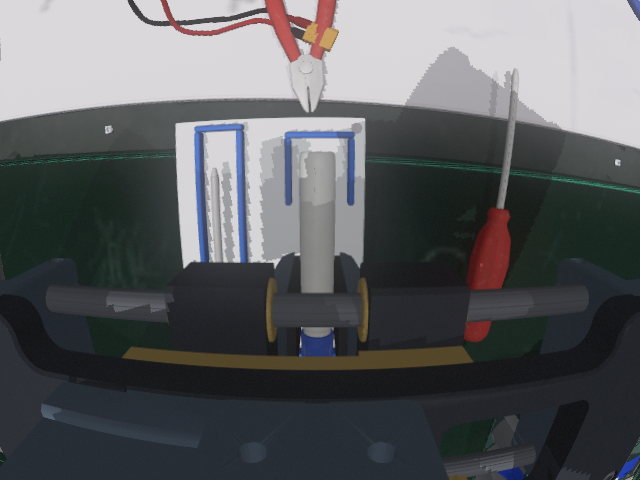

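The marker is held level. Its tip is at (318,153), and the slot ribs are at cols 289 and 351 with the end rib at row 134. I'll check the numbers.

Run:
```python
from h import *
th=np.radians(167.4); R=np.array([[np.cos(th),-np.sin(th)],[np.sin(th),np.cos(th)]])
f=lambda p,z: print(np.round((back("wrist",p,z)-[519.5,-435.3])@R,1))
f([[289,170],[351,170],[289,134],[351,134]],14); f([[318,153],[304,240],[334,240]],82)
```

```text
[[-54.7 -17.5]
 [-54.7  21.3]
 [-77.3 -17.3]
 [-77.3  21.2]]
[[-65.5   0.4]
 [-26.   -6. ]
 [-26.    7.7]]
```

```bash
python3 -m crank '[{"dx":0,"dy":-0.0012,"dz":-0.025,"yaw":0},{"dx":0,"dy":0,"dz":-0.03,"yaw":0},{"dx":0,"dy":0,"dz":-0.02,"yaw":0},{"dx":0,"dy":0,"dz":-0.008,"yaw":0},{"dx":0,"dy":0,"dz":-0.003,"yaw":0},{"dx":0,"dy":0,"dz":0,"yaw":0},{"dx":0,"dy":0,"dz":0,"yaw":0}]'
```

```text
time_s: 14.98
ee_pos: [519.3, -436.5, 13.9]
ee_rot: [179.9, -0.1, -12.6]
force: [-0.1, -0.0, 1.8]
gripper_width: 15.0
gripper_force: 12.0
```

```bash
python3 -m crank '[{"dx":0,"dy":0,"dz":0,"yaw":0},{"dx":0,"dy":0,"dz":0,"yaw":0},{"dx":0,"dy":0,"dz":0,"yaw":0},{"dx":0,"dy":0,"dz":0,"yaw":0},{"dx":0,"dy":0,"dz":0.01,"yaw":0},{"dx":0,"dy":0,"dz":0.03,"yaw":0},{"dx":0,"dy":0,"dz":0.06,"yaw":0},{"dx":0,"dy":0,"dz":0.06,"yaw":0},{"dx":0,"dy":0,"dz":0.06,"yaw":0}]' 0.34 && python3 -m crank '[{"dx":-0.05,"dy":-0.01,"dz":0.02,"yaw":0},{"dx":-0.06,"dy":-0.01,"dz":0,"yaw":0},{"dx":-0.06,"dy":-0.01,"dz":0,"yaw":0},{"dx":-0.06,"dy":-0.02,"dz":0,"yaw":0},{"dx":-0.06,"dy":-0.03,"dz":0,"yaw":0},{"dx":-0.05,"dy":-0.04,"dz":0,"yaw":0},{"dx":0,"dy":0,"dz":0,"yaw":0},{"dx":0,"dy":0,"dz":0,"yaw":0}]'
python3 - <<'E'
from h import *
t=eyes.grab_frame("top")
cv2.imwrite("pics/top5.png",cv2.resize(t[150:330,380:580],None,fx=3.2,fy=3.2,interpolation=cv2.INTER_CUBIC)[:,:,::-1])
E
```

```text
time_s: 16.1
ee_pos: [518.7, -436.0, 191.3]
ee_rot: [180.0, -0.0, -12.6]
force: [0.2, 0.3, 0.0]
gripper_width: 31.1
gripper_force: 0.0
time_s: 17.1
ee_pos: [247.0, -531.8, 205.3]
ee_rot: [-180.0, -0.0, -12.7]
force: [-0.2, -0.3, 0.2]
gripper_width: 31.2
gripper_force: 0.0
```

View pics/top5.png

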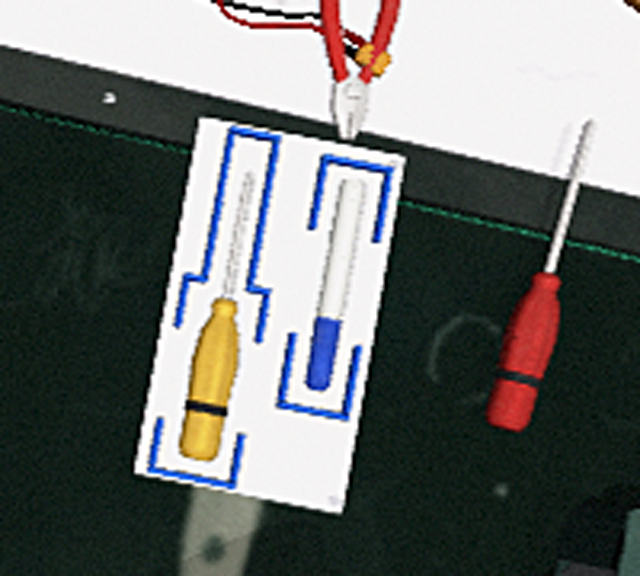

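The top crop shows both tools lying inside their compartments, clear of the ribs: the screwdriver at (200–250, 170–460) and the marker at (310–360, 180–390). The robot is touching nothing.

```bash
python3 -c "
from workcell import ticket; print(ticket.job_done())"
```

```text
the job is handed in; nothing more can be done
None
```

The yellow screwdriver and then the marker are lying flat in their tray compartments, the arm is clear, and the job is handed in; the last arm move ended at 17.1 s of the 64 s limit.

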